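Put the lid set on the sample pot and take off only the outer lid

TASK

Lift the nested pair of lids by its black knob up and off the forked hook, lower it gently onto the open sample pot until the inner lid sits fully home on the rim with the outer lid still over it, and let go of the knob. Then take the outer lid alone by its collar and raise it straight up over the knob, leaving the inner lid seated and undisturbed; finish while still holding the outer lid level, about 10 cm above where it sat and touching nothing but the gripper. Keep the pot, bottle, tub and pan where they stand.

Things in the scene. Friction and masses are not known exactly. Their poses are not given: they have to be found in the camera images.
- stand: Fixed steel lid stand, 196 mm tall. Origin: on the bench straight below the hanging place. Foot plate 12 mm thick: x -20..130, y -50..50 mm in its frame. Post 18 mm diameter at x = +88 mm, its 24 x 44 mm top block ends level with the fork at 190 mm. From the block a level two-pronged fork runs along the stand's -x (roughly to the robot, turned up to 0.4 rad). Only the prong tips rise higher.
- fork (a point): Hanging place: middle of the slot, on the prongs' top, 190 mm up; axes as the stand's. Slot 16 mm wide, open to -x; prongs 6 mm wide, 5 thick, fork 28 wide. 23 to 28 mm out along -x the tips turn up 6 mm. The knob lies on the prongs, stem in the slot. It must rise over 6 mm to pass the tips, under 17 mm or the collar hits the prongs' underside (take 11), then go out along -x; clear after 80 mm.
- pot: Open round sample pot of steel, upright and loose, about 0.8 kg, 82 mm outside diameter, 74 mm mouth, wall 4 mm, 70 mm high, with a lump of ore low inside (top under 45 mm). Origin: centre of its underside; z up.
- pot_rim (a point): Centre of the pot's mouth, at rim height (70 mm above its origin).
- inner_lid: Inner lid, aluminium, round, loose, about 0.14 kg: flange 88 mm diameter, 5 mm thick, to rest on the pot's rim; under it a plug 70 mm diameter, 14 mm deep, its lowest 8 mm tapering to 56 mm, which enters the mouth; an 8 mm stem rises from the middle to a black knob. Origin: centre of the flange's underside (70 mm above the pot's origin when fully home), z up along the stem.
- knob (a point): Middle of the inner lid's black round knob, 34 mm diameter, 12 mm high, 63 mm above the inner lid's origin (knob from 57 to 69 mm). Pinch it across its sides from above; on the hook with one finger on each flank of the fork (closing along the stand's y), as the fork is narrower than the knob. Nested, the outer lid's collar ends 22 mm below the knob's underside.
- outer_lid: Outer lid, aluminium, round, loose, about 0.12 kg, 100 mm diameter: plate 4 mm thick lying on the inner lid's flange; thin skirt, 93 mm inside (2.5 mm play round the inner lid), to 12 mm below the plate's underside; upright open collar in its middle, round stem and knob. Origin: centre of the plate's underside, 5 mm above the inner lid's origin while nested; z up. The inner lid carries it.
- collar (a point): On the collar's axis, 26 mm above the outer lid's origin, 4 mm below the collar's top. Collar: 52 mm outside, 46 mm inside diameter, 26 mm high (4 to 30 mm above the origin). Pinch it across the outside from above at about this height, any yaw. Nested, the knob's top stands 38 mm above this point, between the fingers; the lid must rise 76 mm for its skirt to clear the knob.
- bottle: Bystander: white bottle with blue cap, 64 mm diameter, 130 mm high, loose. Origin: centre of underside.
- tub: Bystander: white tub with black lid, 84 mm diameter, 95 mm high, loose. Origin: centre of underside.
- pan: Bystander: shallow steel pan, 68 mm diameter, 24 mm high, loose, between stand and pot. Origin: centre of underside.
Things that resemble listed ones, but are neither listed nor needed, are in the scene too. Leave any red look-alike of the pot alone.

How it is judged:
By the outcome, as a careful person would: the job done as asked, in the order asked, and still so for the second after the job is handed in, while the arm keeps its last pose, push and grip.
It also fails if it takes over 54 s, if anything falls off the work surface, if the arm or the gripper's body presses on something with over 40 N, if the wrist force passes 120 N, or if a joint passes its speed limit or range.

ROBOT

A 6-joint arm with a two-finger parallel gripper is mounted at the origin on the work surface. World frame = base frame: x ahead of the robot, y to its left, z up, the work surface at z = 0. Lengths are in m, angles in degrees, forces in N, time in s.
With the tool pointing down it reaches from about 0.35 to 0.875 m from the base axis. Payload 4.2 kg.
Tool frame: the origin (TCP) lies on the centre line of the jaws, within the pads' length; the fingertips stand 25 mm ahead of it and the grasp point (between the pads) lies 6 mm ahead of it; z points along the fingers, y is the line along which they close (so a half turn about z gives the same grasp; the last joint's range is limited). The gripper opens to 87 mm and grips with 3 to 60 N. Pads are 19 mm wide; open, the fingers measure 117 mm over their backs; the gripper's body (75 mm by 190 mm) begins 51 mm behind the grasp point.
Start: joints at [-52.735, 22.042, 0.453, 0, -68.411, -14.817], TCP at [0.239, -0.578, 0.248] pointing down, gripper open.
Joint ranges: [-179.83, 179.83], [-69.29, 118.12], [-61.27, 80.66], [-181.25, 117.63], [-171.15, -9.14], [-177.46, 177.46]. Speed limits (degrees/s): [159.86, 159.86, 180, 180, 180, 180].

INTERFACE

Orientations are given as a 3x3 rotation matrix whose columns are the frame's x, y, z axes.
In Python, from station import r gives the robot as it stands.
- The arm moves only by the tool move_arm, never from a script. Its argument "series" is a list of rows, each an object with "grip": the opening, from 0 (shut) to 1 (fully open); "xyz": the shift along the tool's x, y, z in mm, a list of three; "angular": the turn, a rotation vector about the tool's x, y, z in rad, a list of three. A call has 1 to 10 rows; each row is the pose to reach, as a shift and turn from the pose commanded when the call began, along the tool's axes at that moment; what a row does not reach only later rows make up. A row lasts 1/10 s, in which the tool goes at most 50 mm and 8.59 degrees, less where a joint would pass 70% of its speed; a pose out of reach is approached as far as the arm can. A call with a gripper value outside its range is refused whole. The fingers move at their own pace and stop on an object; the grip force is fixed at half the most. Time passes only in rows, so rows that repeat a pose let the fingers close. It gives the time, the measured TCP pose, the force, the opening and the grip force at its end, in the units of the state.
- r.sense(): the state, without advancing time (a new reading comes with each control period).
- r.capture(name): name is "scene" or "side" or "wrist"; returns a dict with "img" (420x560x3 uint8, red, green, blue), "camera_matrix" (3x3 intrinsics, pixels), "k1" (the pictures are not rectified: a ray, as slopes to the right and down, at radius r is drawn at 1 + k1 r^2 times it, then the intrinsics apply), "rvec" (rotation vector, rad) and "tvec" (3), from world to camera coordinates, as OpenCV has them; the wrist camera has in their place "hand_eye" (4x4, takes a point from camera to tool coordinates, whose origin is the TCP and whose axes are the flange's). Camera axes: x right, y down, z forward; pixel columns grow to the right and rows downward; lengths in m; the calibration is good to about 2 mm. A picture is of the moment at which its call begins: read the wrist's pose just before it. There is no depth.
- r.finish_job(): hands the job in; it is judged then, once.
The state is a dict: "time_s": time; "joints": joint angles; "joint_velocities": joint speeds; "effort": joint torques, N m; "tcp_pos": TCP position; "ee_rot": TCP orientation; "wrist_force": force on the tool from outside, world axes, zero at the start; "moment": the same for the moment, N m; "gripper_width": opening from 0.0 (shut) to 1.0 (fully open); "gripper_force": force on a finger pad.
Only numpy, scipy, OpenCV 4.12 (cv2) and the standard library are available. Lean on these libraries where they do the work, as an engineer would, in place of code of your own. Each camera call takes 0.05 s, during which the arm holds its last target. There are 200 camera calls.

## Working session

There is one attempt and no reset: what is moved stays moved. The work goes in short steps, Python scripts to look and compute and a tool call to move; the robot and the scene stay as the last step left them, time stands still between calls to the robot, and variables do not carry over. Pictures are saved under pics/ and viewed, at most 13 in all, crops included, and the job is handed in when it is done.

Besides the shell and the picture viewer there is one more tool, called after "Call:" as name(argument=value, ...), one argument or row to a line, values as JSON. move_arm: Moves the arm, as the interface text tells. Its arguments: {"type":"object","properties":{"series":{"type":"array"}},"required":["series"]}

```bash
mkdir -p pics; cat > h.py <<'E'
import numpy as np, cv2
from station import r
def cap(n,f=None):
    s=r.sense(); c=r.capture(n); c['s']=s
    if f: cv2.imwrite('pics/'+f,c['img'][:,:,::-1])
    K=np.array(c['camera_matrix']); c['K']=K
    if 'hand_eye' in c:
        H=np.array(c['hand_eye']); R=np.array(s['ee_rot']); c['R']=R@H[:3,:3]; c['o']=R@H[:3,3]+np.array(s['tcp_pos'])
    else:
        Rw=cv2.Rodrigues(np.array(c['rvec'],float))[0]; c['R']=Rw.T; c['o']=-Rw.T@np.array(c['tvec'],float).ravel()
    return c
def ray(c,u,v):
    k=c['k1']; K=c['K']; p=np.array([(u-K[0,2])/K[0,0],(v-K[1,2])/K[1,1]])
    q=cv2.undistortPoints(np.array([[[u,v]]],float),K,np.array([k,0,0,0.]))[0,0]
    return c['R']@np.array([q[0],q[1],1])
def at(c,u,v,z):
    d=ray(c,u,v); return c['o']+d*(z-c['o'][2])/d[2]
def proj(c,P):
    q=(np.atleast_2d(P)-c['o'])@c['R']; 
    return cv2.projectPoints(q,np.zeros(3),np.zeros(3),c['K'],np.array([c['k1'],0,0,0.]))[0][:,0]
def tri(a,pa,b,pb):
    A=[];B=[]
    for c,p in((a,pa),(b,pb)):
        d=ray(c,*p); d/=np.linalg.norm(d); M=np.eye(3)-np.outer(d,d); A.append(M);B.append(M@c['o'])
    return np.linalg.lstsq(np.vstack(A),np.hstack(B),rcond=None)[0]
E
python3 - <<'E'
from h import *
for n in('scene','side'):
    c=cap(n,n+'0.png'); print(n,c['o'].round(3),c['R'][:,2].round(2),c['k1'])
s=r.sense(); print(s)
E
```

```text
scene [ 1.375 -0.102  0.956] [-0.72  0.09 -0.69] -0.01933132612001075
side [-0.063  0.7    1.055] [ 0.46 -0.53 -0.71] 0.06231135303542737
{'time_s': 0.1, 'joints': array([-5.27343970e+01,  2.20879004e+01,  3.88322876e-01, -2.41321090e-02,
       -6.84117053e+01, -1.48154931e+01]), 'joint_velocities': array([-0.04245198, -0.08866085,  0.23277012,  0.05108764,  0.14632263,
       -0.05976915]), 'effort': array([-3.52063726e-04, -3.91689992e+01,  1.87933069e+01,  4.23185751e+00,
        1.34448337e-02, -7.32226908e-05]), 'tcp_pos': array([ 0.23849387, -0.57718553,  0.24656062]), 'ee_rot': array([[-9.24271664e-01, -3.81734389e-01, -8.64353386e-04],
       [-3.81735349e-01,  9.24269952e-01,  1.78283191e-03],
       [ 1.18327612e-04,  1.97777526e-03, -9.99998037e-01]]), 'wrist_force': array([-0.34012077,  0.18740543,  0.82145262]), 'moment': array([ 0.03013953, -0.00139304, -0.00295184]), 'gripper_force': 0.0, 'gripper_width': 0.9984149012366769}
```

View pics/scene0.png

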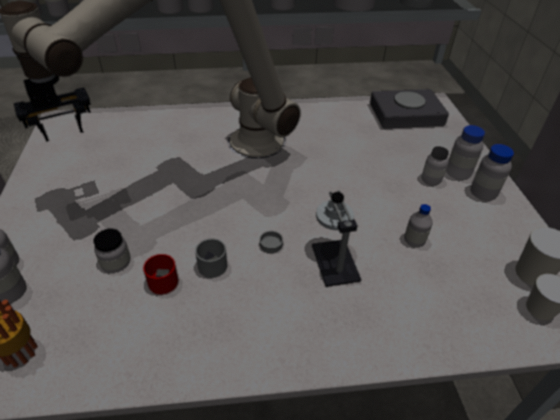

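View pics/side0.png

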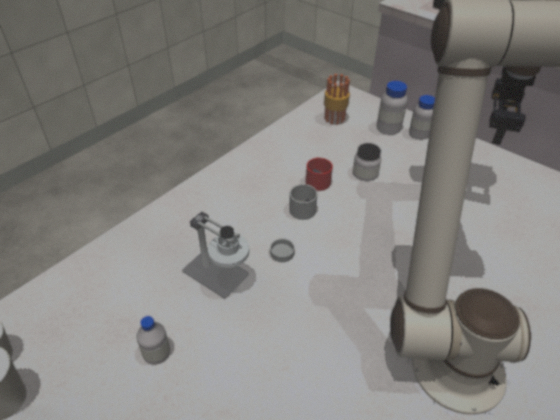

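The scene view shows the knob at (337,198), the block top at (347,226), the pot mouth at (211,249), the pan at (271,242), and the bottle and tub at (419,228) and (111,250). The side view shows the knob at (227,232), the block at (200,220), the pot mouth at (303,193) and the pan at (283,250).

```bash
python3 - <<'E'
from h import *
a=cap('scene');b=cap('side')
for n,p,q,z in(('knobtop',(337.5,196),(227,230),.202),('block',(347,225.5),(200,219),.19),('pot',(211,248),(303,194),.07),('pan',(271,238),(283,247),.024),('bottlecap',(425,209),(148,322),.13),('tub',(108,239),(368,150),.095)):
    print(n,at(a,*p,z).round(3),at(b,*q,z).round(3),tri(a,p,b,q).round(3))
for c,n,x in((a,'sc',(285,175,120,120)),(b,'si',(170,185,120,120))):
    u,v,w,h=x
    cv2.imwrite(f'pics/{n}_c.png',cv2.resize(c['img'][v:v+h,u:u+w,::-1],None,fx=3.3,fy=3.3,interpolation=cv2.INTER_CUBIC))
import numpy as np
A=cv2.imread('pics/sc_c.png');B=cv2.imread('pics/si_c.png');cv2.imwrite('pics/both.png',np.hstack([A,B]))
E
```

```text
knobtop [0.554 0.165 0.202] [0.549 0.167 0.202] [0.551 0.166 0.2  ]
block [0.648 0.17  0.19 ] [0.632 0.176 0.19 ] [0.64  0.172 0.182]
pot [ 0.582 -0.166  0.07 ] [ 0.58  -0.161  0.07 ] [ 0.581 -0.165  0.068]
pan [0.519 0.001 0.024] [0.517 0.001 0.024] [0.518 0.001 0.023]
bottlecap [0.55  0.418 0.13 ] [0.537 0.423 0.13 ] [0.542 0.421 0.123]
tub [ 0.547 -0.432  0.095] [ 0.538 -0.427  0.095] [ 0.542 -0.434  0.089]
```

View pics/both.png

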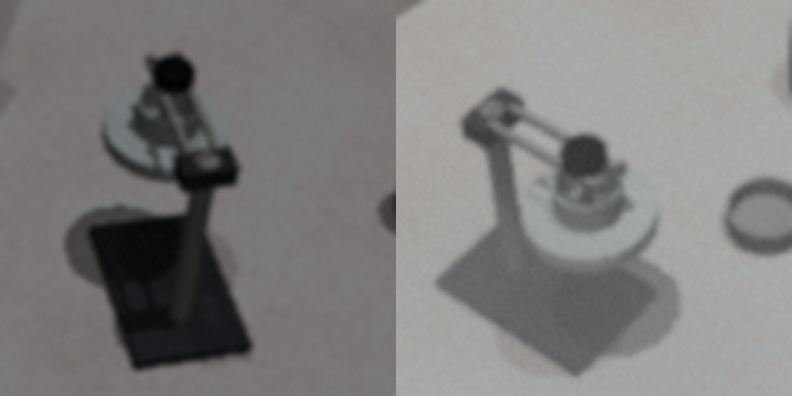

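```bash
python3 - <<'E'
from h import *
a=cap('scene');b=cap('side')
P=[at(a,285+x/3.3,175+y/3.3,.012) for x,y in((90,230),(197,218),(250,350),(135,366))]
Q=[at(b,170+x/3.3,185+y/3.3,.012) for x,y in((41,283),(180,374),(261,297))]
print(np.round(P,3),np.round(Q,3))
an=lambda v:np.degrees(np.arctan2(v[1],v[0]))
print(an(P[3]-P[0]),an(P[2]-P[1]),an(P[1]-P[0]),an(P[2]-P[3]))
print(an(Q[1]-Q[0]),an(Q[2]-Q[1]))
k=at(a,285+174/3.3,175+70/3.3,.202);l=at(b,170+188/3.3,185+148/3.3,.202);m=at(a,285+208/3.3,175+160/3.3,.19);n=at(b,170+97/3.3,185+110/3.3,.19)
print(k,l,m,n,an(m-k),an(n-l))
E
```

```text
[[0.545 0.116 0.012]
 [0.54  0.212 0.012]
 [0.685 0.222 0.012]
 [0.691 0.127 0.012]] [[0.67  0.23  0.012]
 [0.524 0.219 0.012]
 [0.528 0.125 0.012]]
4.122518867890311 4.0151227619938625 92.89047402928612 93.84607864062941
-175.9624630213414 -87.46870703724363
[0.55453005 0.165876   0.202     ] [0.54966265 0.16682946 0.202     ] [0.64149941 0.17378873 0.19      ] [0.63522687 0.17584231 0.19      ] 5.19863210095011 6.0130356394530375
```

Call:
move_arm(
  series=[
    {"grip":1,"xyz":[-573,567,-60],"angular":[0,0,0.316]},
    {"grip":1,"xyz":[-573,567,-60],"angular":[0,0,0.316]},
    {"grip":1,"xyz":[-573,567,-60],"angular":[0,0,0.316]},
    {"grip":1,"xyz":[-573,567,-60],"angular":[0,0,0.316]},
    {"grip":1,"xyz":[-573,567,-60],"angular":[0,0,0.316]},
    {"grip":1,"xyz":[-573,567,-60],"angular":[0,0,0.316]},
    {"grip":1,"xyz":[-573,567,-60],"angular":[0,0,0.316]},
    {"grip":1,"xyz":[-573,567,-60],"angular":[0,0,0.316]},
    {"grip":1,"xyz":[-573,567,-60],"angular":[0,0,0.316]},
    {"grip":1,"xyz":[-573,567,-60],"angular":[0,0,0.316]},
  ],
)

```text
time_s: 1.3
tcp_pos: [0.4312, -0.1197, 0.285]
ee_rot: [[-0.997, -0.076, 0.001], [-0.076, 0.997, 0.0], [-0.001, -0.0, -1.0]]
wrist_force: [1.0, -0.1, 0.5]
gripper_width: 1.001
gripper_force: 0.0
```

```bash
cat >> h.py <<'E'
def to(P,yaw=None):
    "tool-axis shift mm and turn to bring TCP to P with tool down and y axis at yaw deg"
    s=r.sense(); R=np.array(s['ee_rot']); print('t',round(s['time_s'],2),'tcp',np.round(s['tcp_pos'],4),'F',np.round(s['wrist_force'],1),'gf',round(s['gripper_force'],1),'w',round(s['gripper_width'],3))
    print('shift',(1e3*R.T@(np.array(P)-s['tcp_pos'])).round(1))
    print('yaw',np.degrees(np.arctan2(R[1,1],R[0,1])))
    if yaw is not None:
        t=np.radians(yaw); y=np.array([np.cos(t),np.sin(t),0]); z=np.array([0,0,-1.]); D=np.c_[np.cross(y,z),y,z]
        print('turn',cv2.Rodrigues(R.T@D)[0].ravel().round(3))
E
python3 -c "
from h import *
to([.551,.166,.302],94.3)"
```

```text
t 1.3 tcp [ 0.4312 -0.1197  0.285 ] F [ 1.  -0.1  0.5] gf 0.0 w 1.001
shift [-141.2  275.8  -16.9]
yaw 94.35695687817292
turn [-0.     0.001  0.001]
```

Call:
move_arm(
  series=[
    {"grip":1,"xyz":[-141,276,-17],"angular":[0,0,0]},
    {"grip":1,"xyz":[-141,276,-17],"angular":[0,0,0]},
    {"grip":1,"xyz":[-141,276,-17],"angular":[0,0,0]},
    {"grip":1,"xyz":[-141,276,-17],"angular":[0,0,0]},
    {"grip":1,"xyz":[-141,276,-17],"angular":[0,0,0]},
    {"grip":1,"xyz":[-141,276,-17],"angular":[0,0,0]},
    {"grip":1,"xyz":[-141,276,-17],"angular":[0,0,0]},
    {"grip":1,"xyz":[-141,276,-17],"angular":[0,0,0]},
    {"grip":1,"xyz":[-141,276,-17],"angular":[0,0,0]},
  ],
)

```text
time_s: 2.2
tcp_pos: [0.5501, 0.1634, 0.3011]
ee_rot: [[-0.997, -0.075, -0.001], [-0.075, 0.997, -0.001], [0.001, -0.0, -1.0]]
wrist_force: [-0.6, 0.1, -0.8]
gripper_width: 0.998
gripper_force: 0.0
```

```bash
python3 -c "
from h import *
to([.551,.166,.302],94.3)
c=cap('wrist','w1.png');print(c['o'],c['R'][:,2]); print(proj(c,[[.551,.166,.202],[.61,.17,.19],[.64,.172,.19]]))"
```

```text
t 2.2 tcp [0.5501 0.1634 0.3011] F [-0.6  0.1 -0.8] gf 0.0 w 0.998
shift [-1.1  2.5 -0.9]
yaw 94.32864304606818
turn [-0.    -0.001  0.   ]
[0.46924888 0.15766965 0.4388459 ] [ 0.29098989  0.02093606 -0.95649703]
[[285.61128024 217.58670122]
 [284.6709742  287.47290704]
 [284.25573786 322.04546674]]
```

View pics/w1.png

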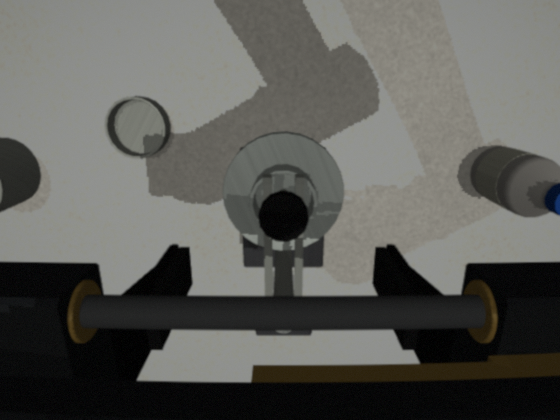

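The wrist view shows the knob top at about (283.5,217), with the prongs symmetric at u≈268 and 299. That is within 2 mm of the estimate.

Call:
move_arm(
  series=[
    {"grip":1,"xyz":[-1,1,30],"angular":[0,0,0]},
    {"grip":1,"xyz":[-1,1,60],"angular":[0,0,0]},
    {"grip":1,"xyz":[-1,1,85],"angular":[0,0,0]},
    {"grip":1,"xyz":[-1,1,97],"angular":[0,0,0]},
    {"grip":1,"xyz":[-1,1,97],"angular":[0,0,0]},
    {"grip":1,"xyz":[-1,1,97],"angular":[0,0,0]},
  ],
)

```text
time_s: 2.85
tcp_pos: [0.5522, 0.1648, 0.2058]
ee_rot: [[-0.997, -0.075, 0.002], [-0.075, 0.997, 0.001], [-0.002, 0.0, -1.0]]
wrist_force: [0.8, -0.4, 0.4]
gripper_width: 1.003
gripper_force: 0.0
```

```bash
python3 -c "
from h import *
to([.551,.1645,.204],94.3)
c=cap('wrist','w2.png')"
```

```text
t 2.85 tcp [0.5522 0.1648 0.2058] F [ 0.8 -0.4  0.4] gf 0.0 w 1.003
shift [ 1.2 -0.2  1.8]
yaw 94.31346579353085
turn [0.    0.002 0.   ]
```

View pics/w2.png

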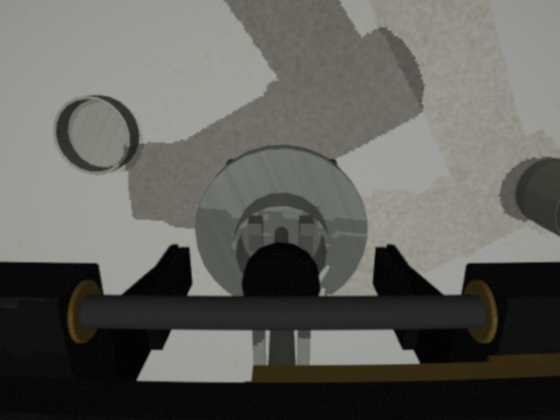

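The knob, centred near u=281, is midway between the fingers (190 and 375) and level with the pads, so I'll close now.

Call:
move_arm(
  series=[
    {"grip":0.2,"xyz":[0,0,1],"angular":[0,0,0]},
    {"grip":0.2,"xyz":[0,0,1],"angular":[0,0,0]},
    {"grip":0.2,"xyz":[0,0,1],"angular":[0,0,0]},
    {"grip":0.2,"xyz":[0,0,1],"angular":[0,0,0]},
    {"grip":0.2,"xyz":[0,0,1],"angular":[0,0,0]},
    {"grip":0.2,"xyz":[0,0,1],"angular":[0,0,0]},
    {"grip":0.2,"xyz":[0,0,1],"angular":[0,0,0]},
    {"grip":0.2,"xyz":[0,0,1],"angular":[0,0,0]},
    {"grip":0.2,"xyz":[0,0,1],"angular":[0,0,0]},
    {"grip":0.2,"xyz":[0,0,1],"angular":[0,0,0]},
  ],
)

```text
time_s: 3.9
tcp_pos: [0.5515, 0.1651, 0.2034]
ee_rot: [[-0.997, -0.076, -0.0], [-0.076, 0.997, -0.0], [0.0, -0.0, -1.0]]
wrist_force: [0.8, -0.3, 0.1]
gripper_width: 0.377
gripper_force: 30.0
```

Call:
move_arm(
  series=[
    {"grip":0.2,"xyz":[0,0,-3],"angular":[0,0,0]},
    {"grip":0.2,"xyz":[0,0,-6],"angular":[0,0,0]},
    {"grip":0.2,"xyz":[0,0,-9],"angular":[0,0,0]},
    {"grip":0.2,"xyz":[0,0,-11],"angular":[0,0,0]},
    {"grip":0.2,"xyz":[0,0,-11],"angular":[0,0,0]},
    {"grip":0.2,"xyz":[0,0,-11],"angular":[0,0,0]},
  ],
)

```text
time_s: 4.5
tcp_pos: [0.5514, 0.1653, 0.2144]
ee_rot: [[-0.997, -0.076, -0.0], [-0.076, 0.997, 0.0], [0.0, 0.0, -1.0]]
wrist_force: [-0.7, 0.2, -2.5]
gripper_width: 0.376
gripper_force: 30.0
```

Call:
move_arm(
  series=[
    {"grip":0.2,"xyz":[5,0,-11],"angular":[0,0,0]},
    {"grip":0.2,"xyz":[13,0,-11],"angular":[0,0,0]},
    {"grip":0.2,"xyz":[23,0,-11],"angular":[0,0,0]},
    {"grip":0.2,"xyz":[33,0,-11],"angular":[0,0,0]},
    {"grip":0.2,"xyz":[43,0,-11],"angular":[0,0,0]},
    {"grip":0.2,"xyz":[53,0,-11],"angular":[0,0,0]},
    {"grip":0.2,"xyz":[65,0,-11],"angular":[0,0,0]},
    {"grip":0.2,"xyz":[77,0,-11],"angular":[0,0,0]},
    {"grip":0.2,"xyz":[87,0,-11],"angular":[0,0,0]},
    {"grip":0.2,"xyz":[92,0,-11],"angular":[0,0,0]},
  ],
)

```text
time_s: 5.5
tcp_pos: [0.4587, 0.1582, 0.2262]
ee_rot: [[-0.997, -0.076, 0.001], [-0.076, 0.997, 0.001], [-0.001, 0.001, -1.0]]
wrist_force: [0.6, -0.1, -1.7]
gripper_width: 0.379
gripper_force: 30.3
```

I repeated the 11 mm rise by mistake, since rows are relative to the pose at the start of the call. I'll check the load.

```bash
python3 -c "
from h import *
to([.581,-.165,.26],94.3)
print(r.sense()['moment'])
c=cap('wrist');d=cap('side');e=cap('scene')
k=proj(d,[[.459,.158,.22]])[0];print(k)
u,v=int(k[0]),int(k[1])
x=cv2.resize(d['img'][max(v-60,0):v+100,u-100:u+100],(500,400),interpolation=cv2.INTER_CUBIC)
y=cv2.resize(c['img'],(300,225))
im=np.zeros((400,800,3),np.uint8);im[:,:500]=x;im[:225,500:]=y
cv2.imwrite('pics/s3.png',im[:,:,::-1])"
```

```text
t 5.5 tcp [0.4587 0.1582 0.2262] F [ 0.6 -0.1 -1.7] gf 30.3 w 0.379
shift [ -97.3 -331.5  -34. ]
yaw 94.37192330957991
turn [0.001 0.001 0.001]
[-0.01454275 -0.06539801  0.0669677 ]
[258.16145556 241.60157239]
```

View pics/s3.png

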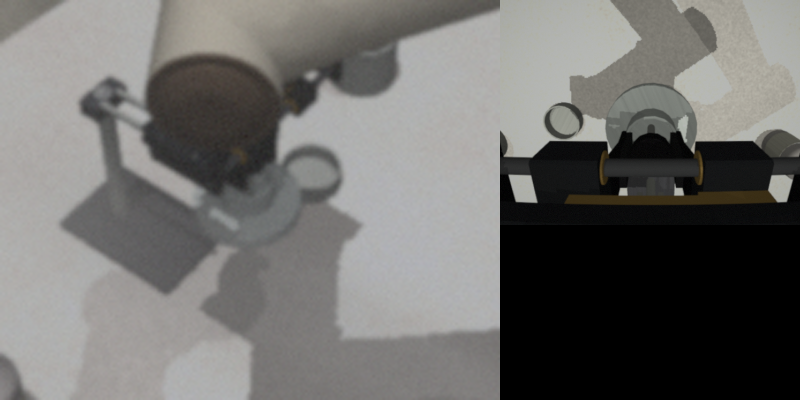

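Both lids are in the gripper, nested and clear of the fork; the wrist inset shows the disc spanning the same width as before. Moving over the pot.

Call:
move_arm(
  series=[
    {"grip":0.2,"xyz":[-5,-17,0],"angular":[0,0,0]},
    {"grip":0.2,"xyz":[-15,-50,0],"angular":[0,0,0]},
    {"grip":0.2,"xyz":[-26,-90,0],"angular":[0,0,0]},
    {"grip":0.2,"xyz":[-38,-130,0],"angular":[0,0,0]},
    {"grip":0.2,"xyz":[-50,-170,0],"angular":[0,0,0]},
    {"grip":0.2,"xyz":[-62,-210,0],"angular":[0,0,0]},
    {"grip":0.2,"xyz":[-73,-250,0],"angular":[0,0,0]},
    {"grip":0.2,"xyz":[-85,-290,0],"angular":[0,0,0]},
    {"grip":0.2,"xyz":[-94,-320,0],"angular":[0,0,0]},
    {"grip":0.2,"xyz":[-97,-331,0],"angular":[0,0,0]},
  ],
)

```text
time_s: 6.65
tcp_pos: [0.5827, -0.1674, 0.2247]
ee_rot: [[-0.997, -0.073, -0.0], [-0.073, 0.997, -0.001], [0.0, -0.001, -1.0]]
wrist_force: [-0.0, 0.6, -1.9]
gripper_width: 0.38
gripper_force: 30.3
```

```bash
python3 - <<'E'
from h import *
to([.581,-.165,.22],94.3)
c=cap('wrist','w4.png');d=cap('side');e=cap('scene','e4.png')
T=np.array(c['s']['tcp_pos']);R=np.array(c['s']['ee_rot'])
t=np.linspace(0,2*np.pi,200)
def circ(C,rad): return np.c_[C[0]+rad*np.cos(t),C[1]+rad*np.sin(t),np.full(200,C[2])]
K=T+np.array([0,0,-.006])   # grasp point
tiles=[]
for x in (c,e,d):
    im=x['img'].copy()
    w=cv2.resize(im,None,fx=4,fy=4,interpolation=cv2.INTER_CUBIC)
    for P,col in((circ(K-[0,0,.054],.05),(255,0,0)),(circ([.581,-.165,.07],.041),(0,255,0))):
        q=proj(x,P)*4+1.5; cv2.polylines(w,[q.astype(int)],True,col,1)
    q=proj(x,[K-[0,0,.08]])[0]*4
    if x is c: w=cv2.resize(w,(400,300)) 
    else:
        u,v=int(q[0]),int(q[1]); w=w[v-150:v+150 if x is d else v+150,u-200:u+200]
    tiles.append(w)
im=np.zeros((600,800,3),np.uint8)
im[:300,:400]=tiles[0];im[:300,400:]=tiles[1];im[300:,:400]=tiles[2]
cw=c['img'];cc=cv2.resize(cw[120:320,150:417],(400,300))
im[300:,400:]=cc
cv2.imwrite('pics/m4.png',im[:,:,::-1])
E
```

```text
t 6.65 tcp [ 0.5827 -0.1674  0.2247] F [-0.   0.6 -1.9] gf 30.3 w 0.38
shift [1.6 2.6 4.7]
yaw 94.16041651955354
turn [-0.001 -0.    -0.002]
```

View pics/m4.png

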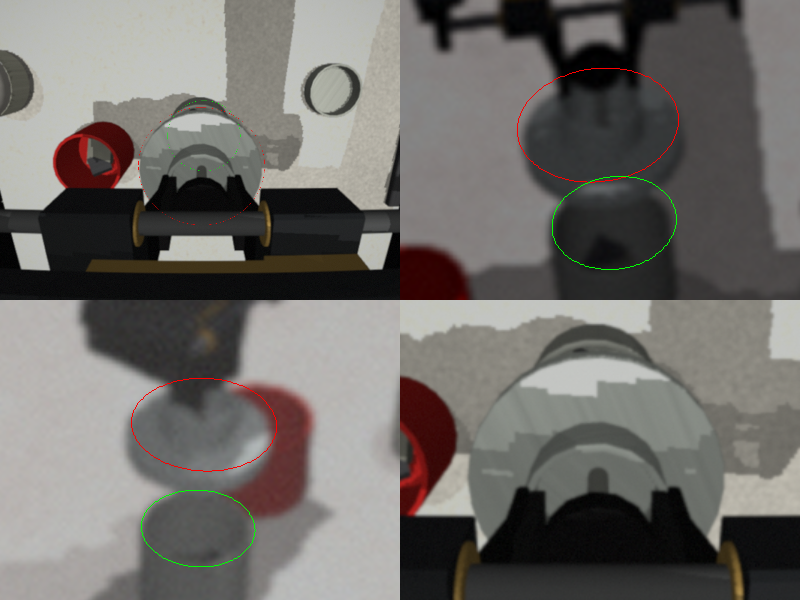

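The lids hang level but sit about 5–6 mm lower in the grip: plate centre in the scene tile is about (603,138) against (598,125) predicted, and about (200,434) against (204,425) in the side tile. I'll triangulate the lid against the pot in the same cameras.

```bash
python3 - <<'E'
from h import *
d=cap('side');e=cap('scene')
T=np.array(d['s']['tcp_pos']);K=T-[0,0,.006]
f=lambda x,p,o:(p-np.array(o))/4
def px(x,tx,ty):
    q=(proj(x,[K-[0,0,.08]])[0]*4).astype(int); return ((tx-200+q[0])/4-.4,(ty-150+q[1])/4-.4)
lid=tri(e,px(e,203.5,138),d,px(d,200,133)); print('lid',lid,'tcp',T,lid-(K-[0,0,.054]))
# pot rim outer from colour tiles: left/right extremes
pot=tri(e,px(e,213.5,223),d,px(d,197,228)); print('pot',pot)
c=cap('wrist')
from scipy.optimize import least_squares
pts=np.array([(196.7,230),(365.3,233),(281.3,157),(216.7,190),(346.7,190)])
t=np.linspace(0,2*np.pi,720)
def res(C):
    q=proj(c,np.c_[C[0]+.05*np.cos(t),C[1]+.05*np.sin(t),np.full(720,C[2])])
    return [np.min(np.hypot(*(q-p).T)) for p in pts]
s=least_squares(res,lid);print('wrist lid',s.x,s.cost)
for z in(-.054,-.060):
    s=least_squares(lambda C:res([C[0],C[1],K[2]+z]),lid[:2]);print(z,s.x,s.cost)
to([.581,-.165,.2])
E
```

```text
lid [ 0.58413744 -0.16319277  0.15497267] tcp [ 0.58152654 -0.16471799  0.22473962] [ 0.0026109   0.00152523 -0.00976696]
pot [ 0.58042079 -0.16253718  0.0694308 ]
wrist lid [ 0.58785282 -0.16334838  0.15465658] 5.095791589069568
-0.054 [ 0.58702576 -0.16342116] 16.77315349298553
-0.06 [ 0.58749287 -0.16332278] 6.838709143920005
t 6.95 tcp [ 0.5814 -0.1633  0.2255] F [ 0.   0.1 -3.6] gf 30.3 w 0.375
shift [ 0.5 -1.7 25.5]
yaw 94.41743640299522
```

Call:
move_arm(
  series=[
    {"grip":0.2,"xyz":[2,0,12],"angular":[0,0,0]},
    {"grip":0.2,"xyz":[4,0,25],"angular":[0,0,0]},
    {"grip":0.2,"xyz":[4,0,37],"angular":[0,0,0]},
    {"grip":0.2,"xyz":[4,0,45],"angular":[0,0,0]},
    {"grip":0.2,"xyz":[4,0,45],"angular":[0,0,0]},
    {"grip":0.2,"xyz":[4,0,45],"angular":[0,0,0]},
    {"grip":0.2,"xyz":[4,0,45],"angular":[0,0,0]},
  ],
)

```text
time_s: 7.65
tcp_pos: [0.5781, -0.1648, 0.1811]
ee_rot: [[-0.997, -0.076, 0.001], [-0.076, 0.997, -0.0], [-0.001, -0.0, -1.0]]
wrist_force: [-0.4, 0.7, -2.3]
gripper_width: 0.378
gripper_force: 30.3
```

```bash
python3 - <<'E'
from h import *
d=cap('side');e=cap('scene');c=cap('wrist')
to([.578,-.165,.18],94.3)
T=np.mean([r.sense()['tcp_pos'] for _ in range(3)],0);K=T-[0,0,.006]
L=np.array([.5795,-.1625,.110]); print(T)
t=np.linspace(0,2*np.pi,200)
def circ(C,rad): return np.c_[C[0]+rad*np.cos(t),C[1]+rad*np.sin(t),np.full(200,C[2])]
im=np.zeros((600,800,3),np.uint8)
for i,x in enumerate((e,d)):
    w=cv2.resize(x['img'],None,fx=5,fy=5,interpolation=cv2.INTER_CUBIC)
    for P,col in((circ(L,.05),(255,0,0)),(circ([.5805,-.1635,.07],.041),(0,255,0))):
        cv2.polylines(w,[(proj(x,P)*5+2).astype(int)],True,col,1)
    u,v=(proj(x,[L-[0,0,.02]])[0]*5).astype(int); print(u,v)
    im[:400,400*i:400*i+400]=np.clip(w[v-200:v+200,u-200:u+200].astype(int)*1.5,0,255)
im[400:,:400]=cv2.resize(c['img'][120:260,140:420],(400,200))
cv2.imwrite('pics/m5.png',im[:,:,::-1])
E
```

```text
t 7.8 tcp [ 0.5779 -0.1648  0.181 ] F [ 0.  -0.2 -1.9] gf 30.3 w 0.383
shift [-0.1 -0.2  1. ]
yaw 94.33987332430362
turn [-0.     0.001  0.001]
[ 0.57791894 -0.16480309  0.18099204]
1059 1211
1519 942
```

View pics/m5.png

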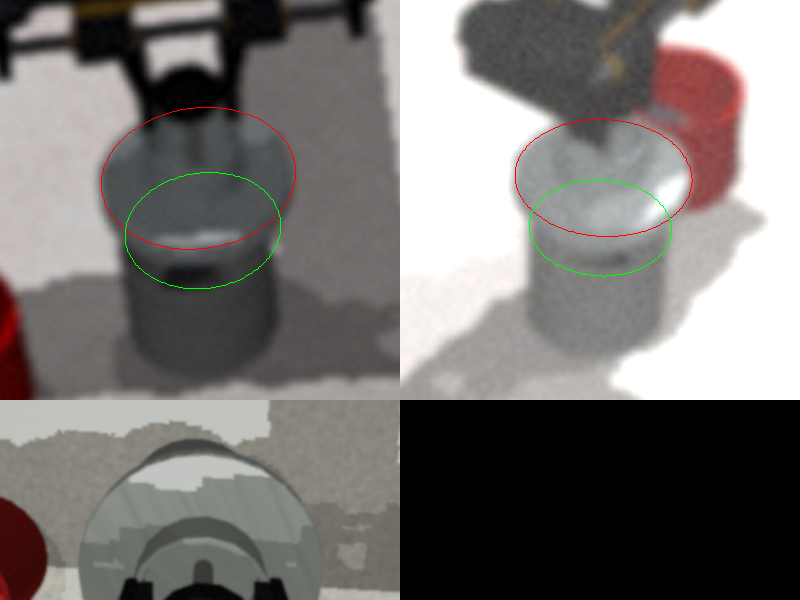

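The lid plate matches the drawn circle at (.580,-.163,.110), and the pot is about 1–2 mm off it. I'll correct and lower in stages.

Call:
move_arm(
  series=[
    {"grip":0.2,"xyz":[-1.5,-1,5],"angular":[0,0,0]},
    {"grip":0.2,"xyz":[-1.5,-1,10],"angular":[0,0,0]},
    {"grip":0.2,"xyz":[-1.5,-1,14],"angular":[0,0,0]},
    {"grip":0.2,"xyz":[-1.5,-1,17],"angular":[0,0,0]},
    {"grip":0.2,"xyz":[-1.5,-1,20],"angular":[0,0,0]},
    {"grip":0.2,"xyz":[-1.5,-1,22],"angular":[0,0,0]},
    {"grip":0.2,"xyz":[-1.5,-1,22],"angular":[0,0,0]},
  ],
)

```text
time_s: 8.5
tcp_pos: [0.579, -0.1656, 0.158]
ee_rot: [[-0.997, -0.076, -0.001], [-0.076, 0.997, 0.0], [0.001, 0.0, -1.0]]
wrist_force: [-0.1, 0.6, -1.9]
gripper_width: 0.379
gripper_force: 30.3
```

Call:
move_arm(
  series=[
    {"grip":0.2,"xyz":[0,0,1.5],"angular":[0,0,0]},
    {"grip":0.2,"xyz":[0,0,3],"angular":[0,0,0]},
    {"grip":0.2,"xyz":[0,0,4],"angular":[0,0,0]},
    {"grip":0.2,"xyz":[0,0,5],"angular":[0,0,0]},
    {"grip":0.2,"xyz":[0,0,5],"angular":[0,0,0]},
    {"grip":0.2,"xyz":[0,0,5],"angular":[0,0,0]},
  ],
)

```text
time_s: 9.1
tcp_pos: [0.5792, -0.1656, 0.1534]
ee_rot: [[-0.997, -0.076, 0.0], [-0.076, 0.997, -0.0], [-0.0, -0.0, -1.0]]
wrist_force: [0.2, 0.3, -1.6]
gripper_width: 0.382
gripper_force: 30.3
```

Call:
move_arm(
  series=[
    {"grip":0.2,"xyz":[0,0,0.7],"angular":[0,0,0]},
    {"grip":0.2,"xyz":[0,0,1.4],"angular":[0,0,0]},
    {"grip":0.2,"xyz":[0,0,2],"angular":[0,0,0]},
    {"grip":0.2,"xyz":[0,0,2.5],"angular":[0,0,0]},
    {"grip":0.2,"xyz":[0,0,2.5],"angular":[0,0,0]},
  ],
)

```text
time_s: 9.6
tcp_pos: [0.5799, -0.166, 0.1517]
ee_rot: [[-0.997, -0.076, 0.002], [-0.076, 0.997, -0.001], [-0.002, -0.001, -1.0]]
wrist_force: [1.3, -0.5, 1.6]
gripper_width: 0.379
gripper_force: 30.3
```

Call:
move_arm(
  series=[
    {"grip":0.2,"xyz":[0,0,0.5],"angular":[0,0,0]},
    {"grip":0.2,"xyz":[0,0,1],"angular":[0,0,0]},
    {"grip":0.2,"xyz":[0,0,1],"angular":[0,0,0]},
    {"grip":0.2,"xyz":[0,0,1],"angular":[0,0,0]},
  ],
)

```text
time_s: 10.0
tcp_pos: [0.5803, -0.1661, 0.1512]
ee_rot: [[-0.997, -0.076, 0.003], [-0.076, 0.997, -0.001], [-0.003, -0.001, -1.0]]
wrist_force: [1.6, -2.4, 4.5]
gripper_width: 0.38
gripper_force: 30.4
```

```bash
python3 - <<'E'
from h import *
for i in range(3):
    r.capture('wrist') if i else 0
    s=r.sense();print(s['tcp_pos'].round(4),s['wrist_force'].round(1),s['moment'].round(3))
E
```

```text
[ 0.5803 -0.1661  0.1512] [ 1.6 -2.4  4.5] [-0.643 -0.343 -0.029]
[ 0.5803 -0.1661  0.1512] [ 1.3 -2.9  4.9] [-0.705 -0.429 -0.056]
[ 0.5803 -0.1661  0.1512] [ 0.4 -1.8  5.1] [-0.667 -0.419 -0.016]
```

```bash
python3 - <<'E'
from h import *
d=cap('side');e=cap('scene');c=cap('wrist')
t=np.linspace(0,2*np.pi,200)
def circ(C,rad): return np.c_[C[0]+rad*np.cos(t),C[1]+rad*np.sin(t),np.full(200,C[2])]
L=np.array([.582,-.164,.079])
im=np.zeros((600,800,3),np.uint8)
for i,x in enumerate((e,d)):
    w=cv2.resize(np.clip(x['img'].astype(float)*(2.2-.9*i),0,255).astype(np.uint8),None,fx=6,fy=6,interpolation=cv2.INTER_CUBIC)
    for P,col in((circ(L,.05),(255,0,0)),(circ([.582,-.164,.0],.041),(0,255,0))):
        cv2.polylines(w,[(proj(x,P)*6+2.5).astype(int)],True,col,1)
    u,v=(proj(x,[L-[0,0,.03]])[0]*6).astype(int); print(u,v)
    im[:400,400*i:400*i+400]=w[v-200:v+200,u-200:u+200]
w=c['img'].copy()
w=cv2.resize(w,None,fx=2,fy=2)
cv2.polylines(w,[(proj(c,circ(L,.05))*2+.5).astype(int)],True,(255,0,0),1)
im[400:,:]=cv2.resize(w[240:500,280:840],(430,200)) .repeat(1,1) if False else 0
q=w[270:470,280:840];im[400:,:560]=q
cv2.imwrite('pics/m6.png',im[:,:,::-1])
E
```

```text
1274 1519
1817 1190
```

View pics/m6.png

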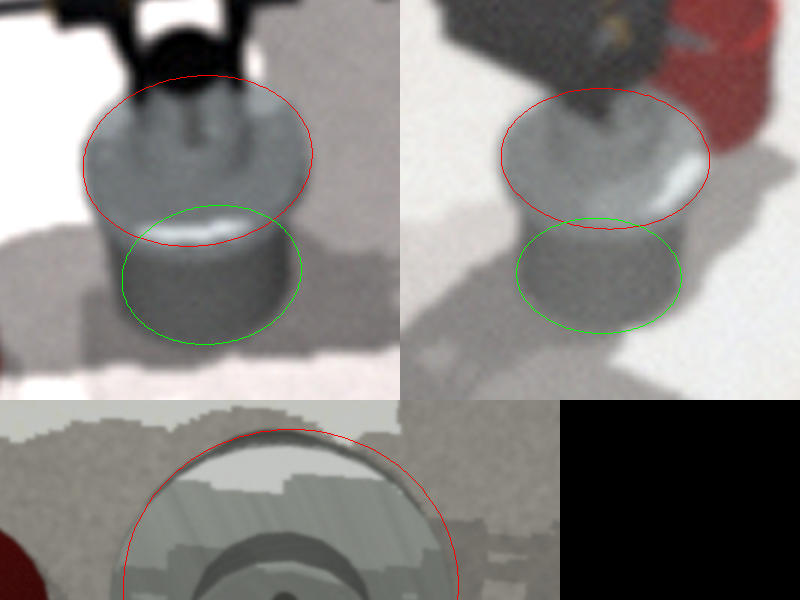

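The plate is near home height (red circle at z=.079), with the pot slightly further to +x/-y. The side forces and moments agree with that, so I'll shift to relieve them and then continue down.

Call:
move_arm(
  series=[
    {"grip":0.2,"xyz":[-0.5,-0.7,0],"angular":[0,0,0]},
    {"grip":0.2,"xyz":[-1,-1.5,0],"angular":[0,0,0]},
    {"grip":0.2,"xyz":[-1,-1.5,0],"angular":[0,0,0]},
    {"grip":0.2,"xyz":[-1,-1.5,0],"angular":[0,0,0]},
  ],
)

```text
time_s: 10.65
tcp_pos: [0.5806, -0.1671, 0.1501]
ee_rot: [[-0.997, -0.076, 0.001], [-0.076, 0.997, -0.0], [-0.001, -0.0, -1.0]]
wrist_force: [1.4, -2.7, 4.1]
gripper_width: 0.38
gripper_force: 30.4
```

```bash
cat > st.py <<'E'
from h import *
L=[]
for i in range(4):
    if i: r.capture('wrist')
    s=r.sense();L.append(np.r_[s['tcp_pos']*1e3,s['wrist_force'],s['moment']*100])
print(s['time_s'],np.mean(L,0).round(2),s['gripper_width'],s['gripper_force'])
E
python3 st.py
```

```text
10.8 [ 580.57 -167.14  150.09    1.29   -2.4     4.61  -59.17  -54.21    0.8 ] 0.3770397243380283 30.358093441464007
```

Call:
move_arm(
  series=[
    {"grip":0.2,"xyz":[-0.5,-1,0],"angular":[0,0,0]},
    {"grip":0.2,"xyz":[-0.5,-2,0.3],"angular":[0,0,0]},
    {"grip":0.2,"xyz":[-0.5,-2,0.6],"angular":[0,0,0]},
    {"grip":0.2,"xyz":[-0.5,-2,1],"angular":[0,0,0]},
    {"grip":0.2,"xyz":[-0.5,-2,1],"angular":[0,0,0]},
  ],
)

```text
time_s: 11.3
tcp_pos: [0.58, -0.1688, 0.1477]
ee_rot: [[-0.997, -0.075, -0.003], [-0.075, 0.997, 0.001], [0.003, 0.001, -1.0]]
wrist_force: [1.6, -1.1, -2.5]
gripper_width: 0.378
gripper_force: 30.2
```

```bash
python3 st.py
```

```text
11.45 [ 5.8000e+02 -1.6880e+02  1.4772e+02  1.4500e+00 -3.4000e-01 -3.0200e+00
 -2.0600e+01 -4.4060e+01 -1.1400e+00] 0.3803506273198799 30.232713289224193
```

It dropped into the mouth and the load is free again. Continuing down.

Call:
move_arm(
  series=[
    {"grip":0.2,"xyz":[-0.7,-0.3,0.7],"angular":[0,0,0]},
    {"grip":0.2,"xyz":[-1,-0.3,1.4],"angular":[0,0,0]},
    {"grip":0.2,"xyz":[-1,-0.3,2],"angular":[0,0,0]},
    {"grip":0.2,"xyz":[-1,-0.3,2],"angular":[0,0,0]},
  ],
)

```text
time_s: 11.85
tcp_pos: [0.5815, -0.1691, 0.1466]
ee_rot: [[-0.997, -0.076, -0.001], [-0.076, 0.997, 0.0], [0.001, 0.0, -1.0]]
wrist_force: [-0.2, 0.1, -1.5]
gripper_width: 0.378
gripper_force: 30.3
```

```bash
python3 st.py
```

```text
12.0 [ 5.8157e+02 -1.6917e+02  1.4667e+02  1.3000e-01 -9.0000e-02 -2.3600e+00
 -2.8800e+00 -5.2500e+00  1.6100e+00] 0.3811785098507381 30.25818998361501
```

Call:
move_arm(
  series=[
    {"grip":0.2,"xyz":[0,0,0.7],"angular":[0,0,0]},
    {"grip":0.2,"xyz":[0,0,1.4],"angular":[0,0,0]},
    {"grip":0.2,"xyz":[0,0,2],"angular":[0,0,0]},
    {"grip":0.2,"xyz":[0,0,2],"angular":[0,0,0]},
  ],
)

```text
time_s: 12.4
tcp_pos: [0.5818, -0.1692, 0.1448]
ee_rot: [[-0.997, -0.076, -0.0], [-0.076, 0.997, 0.0], [0.0, 0.0, -1.0]]
wrist_force: [0.3, 0.2, -2.3]
gripper_width: 0.381
gripper_force: 30.3
```

```bash
python3 st.py
```

```text
12.55 [ 5.8189e+02 -1.6921e+02  1.4484e+02 -2.2000e-01 -1.8000e-01 -2.0200e+00
 -2.0600e+00 -2.5100e+00  4.5000e-01] 0.37838522870645874 30.260146862269224
```

Call:
move_arm(
  series=[
    {"grip":0.2,"xyz":[0,0,0.7],"angular":[0,0,0]},
    {"grip":0.2,"xyz":[0,0,1.4],"angular":[0,0,0]},
    {"grip":0.2,"xyz":[0,0,2],"angular":[0,0,0]},
    {"grip":0.2,"xyz":[0,0,2],"angular":[0,0,0]},
  ],
)

```text
time_s: 12.95
tcp_pos: [0.582, -0.1692, 0.1429]
ee_rot: [[-0.997, -0.076, 0.0], [-0.076, 0.997, -0.0], [-0.0, -0.0, -1.0]]
wrist_force: [-0.1, 0.2, -2.0]
gripper_width: 0.381
gripper_force: 30.3
```

```bash
python3 st.py
```

```text
13.1 [ 5.8195e+02 -1.6923e+02  1.4288e+02  3.2000e-01 -2.0000e-01 -2.0900e+00
 -1.8500e+00 -1.3400e+00 -1.2100e+00] 0.3805450017099342 30.262439295183867
```

Call:
move_arm(
  series=[
    {"grip":0.2,"xyz":[0,0,0.7],"angular":[0,0,0]},
    {"grip":0.2,"xyz":[0,0,1.4],"angular":[0,0,0]},
    {"grip":0.2,"xyz":[0,0,2],"angular":[0,0,0]},
    {"grip":0.2,"xyz":[0,0,2],"angular":[0,0,0]},
  ],
)

```text
time_s: 13.5
tcp_pos: [0.5823, -0.1694, 0.1426]
ee_rot: [[-0.997, -0.076, 0.001], [-0.076, 0.997, -0.001], [-0.001, -0.001, -1.0]]
wrist_force: [-2.6, 1.3, 6.1]
gripper_width: 0.377
gripper_force: 30.4
```

```bash
python3 st.py
```

```text
13.65 [ 582.27 -169.36  142.61   -2.5     0.67    6.22   36.91   67.12   -0.83] 0.3812919456841496 30.384208895266056
```

Firm axial contact at z≈.1427, about 6 mm below where the taper ended, so the flange is on the rim. Easing off and releasing.

Call:
move_arm(
  series=[
    {"grip":0.2,"xyz":[0,0,-0.7],"angular":[0,0,0]},
    {"grip":0.5,"xyz":[0,0,-0.7],"angular":[0,0,0]},
    {"grip":1,"xyz":[0,0,-0.7],"angular":[0,0,0]},
    {"grip":1,"xyz":[0,0,-0.7],"angular":[0,0,0]},
    {"grip":1,"xyz":[0,0,-0.7],"angular":[0,0,0]},
    {"grip":1,"xyz":[0,0,-0.7],"angular":[0,0,0]},
    {"grip":1,"xyz":[0,0,-0.7],"angular":[0,0,0]},
    {"grip":1,"xyz":[0,0,-0.7],"angular":[0,0,0]},
    {"grip":1,"xyz":[0,0,-0.7],"angular":[0,0,0]},
    {"grip":1,"xyz":[0,0,-0.7],"angular":[0,0,0]},
  ],
)

```text
time_s: 14.65
tcp_pos: [0.5819, -0.1693, 0.1416]
ee_rot: [[-0.997, -0.076, 0.0], [-0.076, 0.997, 0.0], [-0.0, 0.0, -1.0]]
wrist_force: [-0.2, -0.0, -0.7]
gripper_width: 0.993
gripper_force: 0.0
```

```bash
cat > fit.py <<'E'
from h import *
from scipy.optimize import least_squares
c=cap('wrist');to([.582,-.169,.107],94.3)
E
python3 st.py
```

```text
14.8 [ 5.8194e+02 -1.6923e+02  1.4161e+02 -6.0000e-02  7.0000e-02  1.0000e-02
 -2.7000e+00 -2.6600e+00 -1.8100e+00] 0.9961920368729497 0.0
```

Call:
move_arm(
  series=[
    {"grip":1,"xyz":[0,0,-5],"angular":[0,0,0]},
    {"grip":1,"xyz":[0,0,-15],"angular":[0,0,0]},
    {"grip":1,"xyz":[0,0,-40],"angular":[0,0,0]},
    {"grip":1,"xyz":[0,0,-70],"angular":[0,0,0]},
    {"grip":1,"xyz":[0,0,-90],"angular":[0,0,0]},
    {"grip":1,"xyz":[0,0,-90],"angular":[0,0,0]},
    {"grip":1,"xyz":[0,0,-90],"angular":[0,0,0]},
  ],
)

```text
time_s: 15.5
tcp_pos: [0.5819, -0.1691, 0.2323]
ee_rot: [[-0.997, -0.075, 0.001], [-0.075, 0.997, 0.0], [-0.001, 0.0, -1.0]]
wrist_force: [-0.3, 0.1, -0.5]
gripper_width: 1.002
gripper_force: 0.0
```

```bash
python3 - <<'E'
from h import *
d=cap('side');e=cap('scene');c=cap('wrist')
to([.582,-.167,.109],94.3)
t=np.linspace(0,2*np.pi,200)
def circ(C,rad): return np.c_[C[0]+rad*np.cos(t),C[1]+rad*np.sin(t),np.full(200,C[2])]
C=np.array([.582,-.167,0])
im=np.zeros((600,800,3),np.uint8)
S=[(circ(C+[0,0,.079],.05),(255,0,0)),(circ(C+[0,0,.139],.017),(255,255,0)),(circ(C+[0,0,.105],.026),(0,255,255)),(circ(C,.041),(0,255,0))]
for i,x in enumerate((e,d)):
    w=cv2.resize(np.clip(x['img'].astype(float)*(2.2-.9*i),0,255).astype(np.uint8),None,fx=5,fy=5,interpolation=cv2.INTER_CUBIC)
    for P,col in S: cv2.polylines(w,[(proj(x,P)*5+2).astype(int)],True,col,1)
    u,v=(proj(x,[C+[0,0,.06]])[0]*5).astype(int); print(u,v)
    im[:300,400*i:400*i+400]=w[v-150:v+150,u-200:u+200]
w=cv2.resize(c['img'],None,fx=2,fy=2)
w2=w.copy()
for P,col in S[:3]: cv2.polylines(w2,[(proj(c,P)*2+.5).astype(int)],True,col,1)
q=proj(c,[C+[0,0,.1]])[0]*2; v,u=int(q[1]),int(q[0]); v=min(max(v,150),690); u=min(max(u,200),920);print(u,v)
im[300:,:400]=w[v-150:v+150,u-200:u+200]; im[300:,400:]=w2[v-150:v+150,u-200:u+200]
cv2.imwrite('pics/m7.png',im[:,:,::-1])
E
```

```text
t 15.65 tcp [ 0.5813 -0.1691  0.2304] F [-0.   0.5  0.3] gf 0.0 w 1.002
shift [ -1.2   1.9 121.4]
yaw 94.334869162804
turn [ 0.001 -0.002  0.001]
1055 1253
1518 975
568 407
```

View pics/m7.png

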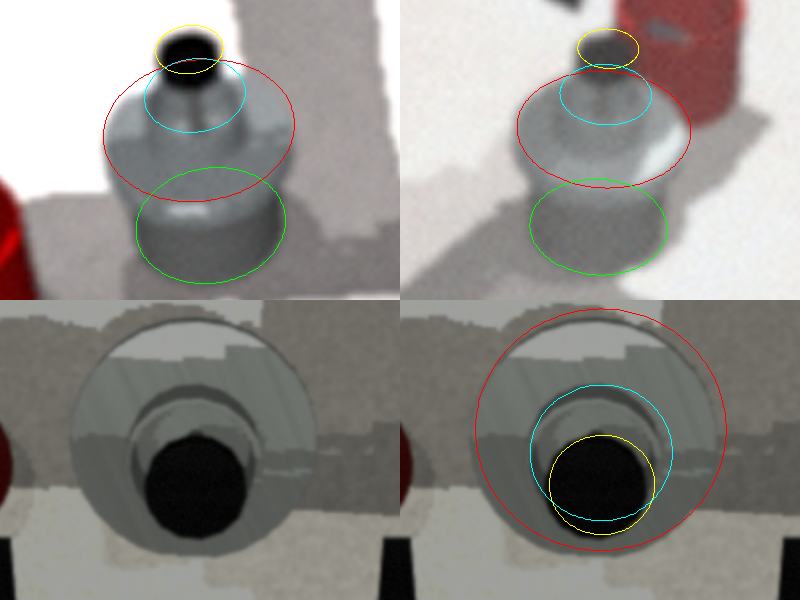

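The lid is level on the pot: plate centre about (193,438) and knob about (196,488) in the wrist tile, with the outline within a few mm of the seated prediction and the collar about 3 mm to +x of the tool. Descending to the collar.

Call:
move_arm(
  series=[
    {"grip":1,"xyz":[-3,0.5,20],"angular":[0,0,0]},
    {"grip":1,"xyz":[-3,0.5,50],"angular":[0,0,0]},
    {"grip":1,"xyz":[-3,0.5,80],"angular":[0,0,0]},
    {"grip":1,"xyz":[-3,0.5,100],"angular":[0,0,0]},
    {"grip":1,"xyz":[-3,0.5,112],"angular":[0,0,0]},
    {"grip":1,"xyz":[-3,0.5,118],"angular":[0,0,0]},
    {"grip":1,"xyz":[-3,0.5,122],"angular":[0,0,0]},
    {"grip":1,"xyz":[-3,0.5,122],"angular":[0,0,0]},
    {"grip":1,"xyz":[-3,0.5,122],"angular":[0,0,0]},
  ],
)

```text
time_s: 16.55
tcp_pos: [0.5855, -0.1686, 0.1105]
ee_rot: [[-0.997, -0.076, 0.002], [-0.076, 0.997, -0.0], [-0.002, -0.0, -1.0]]
wrist_force: [-0.0, -0.6, 1.0]
gripper_width: 1.003
gripper_force: 0.0
```

```bash
python3 st.py
```

```text
16.7 [ 5.8542e+02 -1.6854e+02  1.1057e+02  2.2000e-01 -2.0000e-01  4.3000e-01
 -1.9000e-01  1.5200e+00  8.8000e-01] 1.0023587813400285 0.0
```

Call:
move_arm(
  series=[
    {"grip":0.8,"xyz":[0,0,1.5],"angular":[0,0,0]},
    {"grip":0.68,"xyz":[0,0,1.5],"angular":[0,0,0]},
    {"grip":0.64,"xyz":[0,0,1.5],"angular":[0,0,0]},
    {"grip":0.62,"xyz":[0,0,1.5],"angular":[0,0,0]},
    {"grip":0.6,"xyz":[0,0,1.5],"angular":[0,0,0]},
    {"grip":0.58,"xyz":[0,0,1.5],"angular":[0,0,0]},
    {"grip":0.4,"xyz":[0,0,1.5],"angular":[0,0,0]},
    {"grip":0.4,"xyz":[0,0,1.5],"angular":[0,0,0]},
    {"grip":0.4,"xyz":[0,0,1.5],"angular":[0,0,0]},
  ],
)

```text
time_s: 17.6
tcp_pos: [0.5849, -0.1685, 0.1081]
ee_rot: [[-0.997, -0.076, 0.0], [-0.076, 0.997, -0.0], [-0.0, -0.0, -1.0]]
wrist_force: [0.0, -0.3, -0.8]
gripper_width: 0.592
gripper_force: 30.0
```

```bash
python3 st.py
```

```text
17.75 [ 5.8491e+02 -1.6854e+02  1.0810e+02 -9.0000e-02 -7.0000e-01 -1.3000e-01
 -1.5770e+01 -3.6900e+00  2.9700e+00] 0.5952950820591792 29.99985931914125
```

Call:
move_arm(
  series=[
    {"grip":0.4,"xyz":[0,0,-1],"angular":[0,0,0]},
    {"grip":0.4,"xyz":[0,0,-3],"angular":[0,0,0]},
    {"grip":0.4,"xyz":[0,0,-5],"angular":[0,0,0]},
    {"grip":0.4,"xyz":[0,0,-7],"angular":[0,0,0]},
    {"grip":0.4,"xyz":[0,0,-9],"angular":[0,0,0]},
    {"grip":0.4,"xyz":[0,0,-9],"angular":[0,0,0]},
  ],
)

```text
time_s: 18.35
tcp_pos: [0.5851, -0.1685, 0.1175]
ee_rot: [[-0.997, -0.076, 0.001], [-0.076, 0.997, -0.0], [-0.001, -0.0, -1.0]]
wrist_force: [0.4, -0.2, -1.2]
gripper_width: 0.588
gripper_force: 30.0
```

```bash
python3 st.py
```

```text
18.5 [ 5.8496e+02 -1.6848e+02  1.1728e+02 -2.6000e-01 -8.0000e-02 -1.0300e+00
  2.7800e+00 -1.4800e+00 -6.5000e-01] 0.594213280975626 30.00002151748049
```

Only the outer lid's weight (about 1.2 N) is carried, with no side force. Continuing up, to 100 mm in total.

Call:
move_arm(
  series=[
    {"grip":0.4,"xyz":[0,0,-6],"angular":[0,0,0]},
    {"grip":0.4,"xyz":[0,0,-14],"angular":[0,0,0]},
    {"grip":0.4,"xyz":[0,0,-24],"angular":[0,0,0]},
    {"grip":0.4,"xyz":[0,0,-36],"angular":[0,0,0]},
    {"grip":0.4,"xyz":[0,0,-50],"angular":[0,0,0]},
    {"grip":0.4,"xyz":[0,0,-64],"angular":[0,0,0]},
    {"grip":0.4,"xyz":[0,0,-78],"angular":[0,0,0]},
    {"grip":0.4,"xyz":[0,0,-87],"angular":[0,0,0]},
    {"grip":0.4,"xyz":[0,0,-91],"angular":[0,0,0]},
    {"grip":0.4,"xyz":[0,0,-91],"angular":[0,0,0]},
  ],
)

```text
time_s: 19.5
tcp_pos: [0.5851, -0.1685, 0.2089]
ee_rot: [[-0.997, -0.076, 0.001], [-0.076, 0.997, 0.0], [-0.001, -0.0, -1.0]]
wrist_force: [-0.1, 1.1, -2.0]
gripper_width: 0.594
gripper_force: 30.0
```

```bash
python3 st.py; python3 - <<'E'
from h import *
d=cap('side');e=cap('scene')
im=np.zeros((400,800,3),np.uint8)
for i,x in enumerate((e,d)):
    w=cv2.resize(np.clip(x['img'].astype(float)*(2.2-.9*i),0,255).astype(np.uint8),None,fx=4,fy=4,interpolation=cv2.INTER_CUBIC)
    u,v=(proj(x,[[.584,-.168,.11]])[0]*4).astype(int)
    im[:,400*i:400*i+400]=w[v-200:v+200,u-200:u+200]
cv2.imwrite('pics/m8.png',im[:,:,::-1])
E
```

```text
19.65 [ 5.8470e+02 -1.6843e+02  2.0796e+02 -6.0000e-02  7.0000e-02 -1.1300e+00
  2.2900e+00 -7.3000e-01 -2.7000e-01] 0.5917393494827274 30.00000113657734
```

View pics/m8.png

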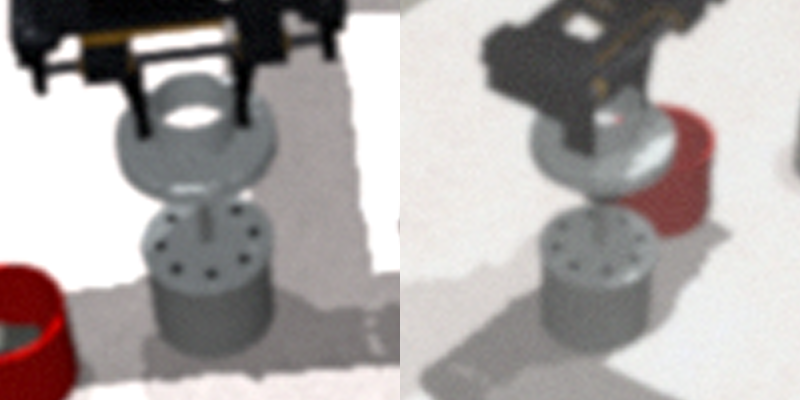

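The inner lid sits flush and level on the pot, flange centre near (208,245) in the left tile and (598,245) in the right. The outer lid is held level and clear above it, so I'm handing in.

```bash
python3 -c "
from station import r
print(r.finish_job())"
```

```text
the job is handed in; nothing more can be done
None
```

The job is handed in at 19.65 s on the robot's clock: the inner lid is seated on the pot and the outer lid is held level about 10 cm above where it sat. I rose about 22 mm at the hook instead of 11, so the lids slipped a few millimetres in the grip, and the pot took small side forces (up to about 3 N) as the plug went in; the result call gave no verdict.

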